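# Clamp a pin-mounted sample in the microscope's collet holder

### The arm

A 6-joint arm with a two-finger parallel gripper is mounted at the origin on the work surface. World frame = base frame: x ahead of the robot, y to its left, z up, the work surface at z = 0. Lengths are in m, angles in rad, forces in N, time in s.
With the tool pointing down it reaches from about 0.275 to 0.725 m from the base axis. Payload 15.9 kg.
Tool frame: the origin (TCP) lies midway between the tips of the shut fingers; the grasp point (between the pads) lies 19 mm behind it; z points along the fingers, y is the line along which they close (so a half turn about z gives the same grasp; the last joint's range is limited). The gripper opens to 85 mm and grips with 20 to 120 N. Pads are 22 mm wide; open, the fingers measure 114 mm over their backs; the gripper's body (76 mm by 85 mm) begins 54 mm behind the grasp point. The pads swing forward as they close: fully open they stand 13 mm farther back than shut.
Start: joints at [1.258, 0.213, -0.034, 1.323, 0, 1.571], TCP at [0.154, 0.476, 0.231] pointing down, gripper open.
Joint ranges: [-2.98, 2.98], [-0.74, 1.72], [-1.14, 1.35], [-2.1, 2.04], [-1.57, 1.44], [-3.14, 3.14]. Speed limits (rad/s): [1.89, 1.89, 2.39, 2.57, 3.14, 3.14].

### API

Orientations are given as a unit quaternion [x, y, z, w].
In Python, from bench import r gives the robot as it stands.
- The arm moves only by the shell command python3 -m handwheel 'ROWS' [OPENING]. ROWS is JSON, a list of rows, each a list of 4 numbers: the shift along the world's x, y, z in units of 0.04 m (1.0 is 0.04 m), then the turn about the world's z in units of 45 degrees (1.0 is 45 degrees). In form: [[x, y, z, turn], ...]. A call has exactly 8 rows; each row shifts and turns the commanded pose from where the row before left it; what a row does not reach is not made up. A row lasts 1/10 s, in which the tool goes at most 50 mm and 8.59 degrees, less where a joint would pass 70% of its speed; a pose out of reach is approached as far as the arm can. A call with a number of a shift or a turn outside -1 to 1 is refused whole. A call with a gripper value outside its range is refused whole. OPENING is the gripper's target within -1 to 1 (shut at 1, half-way at 0, fully open at -1), set as the call begins (- or left out, the last holds). The fingers move at their own pace and stop on an object; the grip force is fixed at half the most. Time passes only in rows, so rows that do not move let the fingers close, or fill a call up. It gives the time, the measured TCP pose, the force, the opening and the grip force at its end, in the units of the state.
- r.observe(): the state, without advancing time (a new reading comes with each control period).
- r.snapshot(name): name is "scene" or "top"; returns a dict with "img" (420x560x3 uint8, red, green, blue), "depth" (420x560 float32, m along the optical axis (not along the pixel's ray), 0 where there is no reading), "fx", "fy", "cx", "cy" (pixels), "k1" (the pictures are not rectified: a ray, as slopes to the right and down, at radius r is drawn at 1 + k1 r^2 times it, then the intrinsics apply), "position" and "orientation" of the camera in the world. Camera axes: x right, y down, z forward; pixel columns grow to the right and rows downward; lengths in m; the calibration is good to about 2 mm. A picture is of the moment at which its call begins.
- r.hand_in(): hands the job in; it is judged then, once.
The state is a dict: "time": time; "q": joint angles; "dq": joint speeds; "joint_torque": joint torques, N m; "ee_pos": TCP position; "tcp_rot": TCP orientation; "contact_force": force on the tool from outside, world axes, zero at the start; "ft_torque": the same for the moment, N m; "grip_width": finger opening in m; "gripper_force": force on a finger pad.
Only numpy, scipy, OpenCV 4.12 (cv2) and the standard library are available. Lean on these libraries where they do the work, as an engineer would, in place of code of your own. Each camera call takes 0.05 s, during which the arm holds its last target. There are 200 camera calls.

### The job

Take the brown pin-mounted sample from the white rack and gently set its steel pin down into the collet of the black sample holder until the pin stands fully home. Then turn the brass hex nut clockwise (seen from above) until the collet firmly grips the pin, stopping soon after the nut stiffens so that the sample is not crushed by overtightening. Let go with the sample upright in the holder, and leave the other samples and the spare objective where they are.

Things in the scene. Friction and masses are not known exactly. Their poses are not given: they have to be found in the camera images.
- holder: Fixed sample holder: black square foot 120 x 120 x 30 mm with a steel column (diameter 32 mm) in its middle, up to 62 mm above the work surface, carrying the collet. Origin: centre of the foot's underside; z up, x and y along the foot's sides. The collet's axis is this z axis.
- holder_mouth (a point): Centre of the collet's round mouth, 89 mm above the work surface, 1 mm above the nut's top. Going down: mouth 13 mm wide, 5 mm deep; three jaws from 6.5 to 16.5 mm below the mouth, open 10.4 to 16.8 mm in diameter at the start; guide hole 9.6 mm wide from 18 to 27 mm below. Axes as the holder's.
- holder_seat (a point): Centre of the flat bottom of the collet's bore, 27 mm below the mouth: the pin's foot rests here when it is fully home. Axes as the holder's.
- collet: The collet with its jaws, fixed in the holder; origin at the seat, z up. Its three jaws close evenly round the axis, 4 mm in radius per radian of nut turned clockwise, and are springy. How far the nut must turn before they meet the pin differs from start to start (0.3 rad at least, often far more) and cannot be told from the nut's angle.
- nut_grip (a point): Point on the nut's axis, 7 mm below its top and 81 mm above the work surface. This frame turns with the nut: z up, x square out of one flat (flats face every 60 degrees from x; red mark on top at the +x flat). Clockwise from above tightens. Once the jaws bear on the pin, the torque climbs 0.75 N m per rad: a rise of 0.16 N m over the free level just grips firmly, 0.28 is right, 0.48 (120 N in all) overtightens.
- nut: The nut round the collet's mouth: a brass hexagon, 36 mm across flats (41.5 mm across corners), 22 mm high, from 66 to 88 mm above the work surface, with free room round it and 36 mm below it down to the foot. Origin at its middle, axes as point nut_grip. It turns on the spot, without rising, against 0.55 N m of dry friction, and stays where it is left. At rest that friction can mask the load, so compare readings taken alike: all while turning, or all after equal steps.
- sample_brown: The sample to be clamped: brown round head 22 mm in diameter, 16 mm high, bright metal face on top, on a steel pin 8 mm in diameter and 40 mm long with a 2 mm chamfer at its foot. Loose, about 40 g, pin down in one of the rack's holes (2 mm clearance a side). Origin: centre of the pin's foot; z along the pin to the head. Home in the holder, its head lies 13 to 29 mm above the mouth.
- pin_tip (a point): Centre of the foot of the brown sample's pin.
- sample_grip (a point): Point on the brown sample's axis where its head is well gripped, 9 mm above the head's underside and 49 mm above the pin's foot.
- rack: Fixed white rack 60 x 170 x 30 mm, long side along its y, origin at the centre of its underside. Three square holes 12 mm wide and 24 mm deep in a row along y at -52, 0 and +52 mm, each holding a sample pin; heads stand 46 to 62 mm above the work surface.
- sample_black: Bystander in the rack, the same shape with a black head; loose. Origin: centre of its pin's foot.
- sample_green: Bystander in the rack, the same shape with a green head and a copper face; loose. Origin: centre of its pin's foot.
- objective: Bystander: a spare objective lens standing on its black cap, 34 mm in diameter, 44 mm high, silver with a yellow ring; loose. Origin: centre of its underside.
Mind the look-alikes: they are no part of the job. Leave any blue, purple or red look-alike of the sample_brown alone.

How it is judged:
On the way, in this order (a step that is already met when the one before it is completed fails the run):
1. the brown sample's pin stands fully home in the collet (foot within 2 mm of the seat) with the jaws not yet tight (horizontal distance between pin_tip and holder_seat below 0.003 m and z of pin_tip in the frame of holder_seat between -0.003 and 0.002 m and angle between the z axis of sample_brown and the z axis of holder, either way round below 0.12 rad and contact force between sample_brown and collet below 30 N), for 0.2 s.
2. the nut has been turned until the collet grips the pin with more than 40 N, the pin still home (horizontal distance between pin_tip and holder_seat below 0.003 m and z of pin_tip in the frame of holder_seat between -0.003 and 0.002 m and angle between the z axis of sample_brown and the z axis of holder, either way round below 0.12 rad and contact force between sample_brown and collet above 40 N), for 0.2 s.
At the end, for the whole second after the job is handed in: The brown sample stands in the holder, its pin's foot within 2 mm of the seat in height and 3 mm sideways, upright within 0.12 rad, gripped by the jaws with 40 to 120 N in all, released and at rest (all of step 2 and contact force between sample_brown and collet below 120 N and linear speed of sample_brown below 0.01 m/s and contact force between sample_brown and the fingers below 0.1 N); the robot touches nothing.
It fails at once if the sample is rammed against the holder (more than 35 N) (contact force between sample_brown and holder above 35 N).
It fails at once if the collet is overtightened on the pin (more than 120 N in all) (contact force between sample_brown and collet above 120 N).
It fails at once if the black sample is disturbed (moved more than 15 mm) (distance of sample_black from where it was at the start of the episode above 0.015 m).
It fails at once if the green sample is disturbed (moved more than 15 mm) (distance of sample_green from where it was at the start of the episode above 0.015 m).
It fails at once if the spare objective is disturbed (moved more than 15 mm) (distance of objective from where it was at the start of the episode above 0.015 m).
It also fails if it takes over 64 s, if anything falls off the work surface, if the arm or the gripper's body presses on something with over 40 N, if the wrist force passes 120 N, or if a joint passes its speed limit or range.

## Working session

There is one attempt and no reset: what is moved stays moved. The work goes in short steps, Python scripts to look and compute and a shell command to move; the robot and the scene stay as the last step left them, time stands still between calls to the robot, and variables do not carry over. Pictures are saved under pics/ and viewed, at most 10 in all, crops included, and the job is handed in when it is done.

```bash
mkdir -p pics; ls; cat > h.py <<'E'
import numpy as np, cv2
from scipy.spatial.transform import Rotation as R
from bench import r
def snap(n):
    s=r.snapshot(n); return s
def pts(s):
    """world xyz for each pixel (HxWx3), nan where none"""
    K=np.array([[s['fx'],0,s['cx']],[0,s['fy'],s['cy']],[0,0,1.]])
    h,w=s['depth'].shape
    g=np.stack(np.meshgrid(np.arange(w),np.arange(h)),-1).reshape(-1,1,2).astype(float)
    u=cv2.undistortPoints(g,K,np.array([s['k1'],0,0,0,0.])).reshape(h,w,2)
    d=s['depth'].astype(float).copy(); d[d==0]=np.nan
    P=np.dstack([u*d[...,None],d])
    return P@R.from_quat(s['orientation']).as_matrix().T+np.array(s['position'])
def save(s,n): cv2.imwrite('pics/'+n,s['img'][...,::-1])
E
python3 - <<'E'
from h import *
for n in ('top','scene'):
    s=snap(n); save(s,n+'0.png'); np.save(n+'0.npy',pts(s)); print(n,s['position'],s['k1'],s['fx'])
o=r.observe(); print({k:np.round(v,3) for k,v in o.items()})
E
```

```text
pics
top [ 0.34689136 -0.03597012  1.15719675] -0.10018501655609122 529.0514417446351
scene [1.10356216 0.09929953 0.46219647] -0.032801565681574454 439.63405816218096
{'time': np.float64(0.1), 'q': array([ 1.258,  0.213, -0.035,  1.323,  0.   ,  1.571]), 'dq': array([-0.001,  0.001,  0.001, -0.   , -0.   , -0.002]), 'joint_torque': array([ 1.0000e-03, -6.8725e+01,  4.8781e+01,  1.2000e-02, -0.0000e+00,
       -0.0000e+00]), 'ee_pos': array([0.154, 0.475, 0.231]), 'tcp_rot': array([ 0.156,  0.988, -0.   , -0.   ]), 'contact_force': array([-0.149, -0.375,  0.11 ]), 'ft_torque': array([0.006, 0.012, 0.022]), 'gripper_force': np.float64(0.0), 'grip_width': np.float64(0.085)}
```

View pics/top0.png

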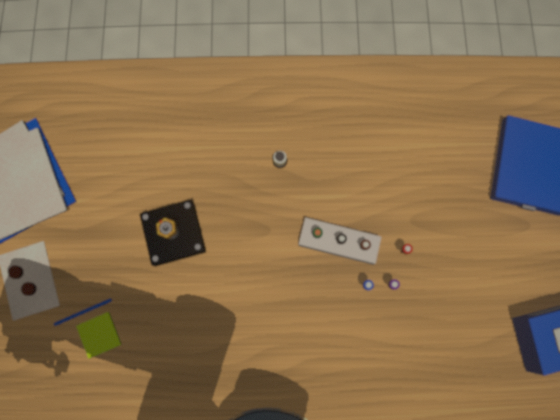

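View pics/scene0.png

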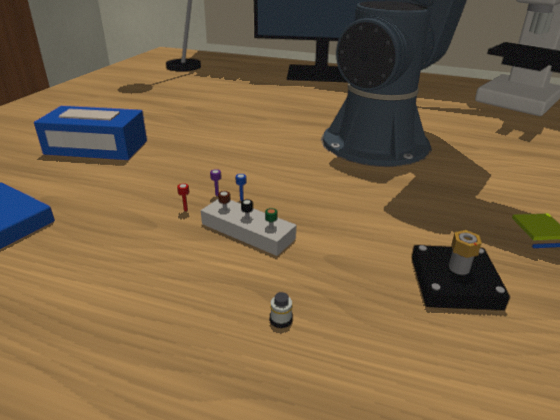

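The top view shows the nut at (166,229) on the black foot. The rack carries green (317,231), black (341,238) and brown (365,244). The objective is at (280,158), and the red, blue and purple look-alikes stand beside the brown end. The scene view agrees, with brown at (224,198) and the nut at (465,243).

```bash
python3 - <<'E'
from h import *
T=np.load('top0.npy');S=np.load('scene0.npy')
def rect(P,roi,z0,z1,nm):
    x0,x1,y0,y1=roi; p=P[y0:y1,x0:x1].reshape(-1,3); p=p[(p[:,2]>z0)&(p[:,2]<z1)]
    c,sz,a=cv2.minAreaRect((p[:,:2]*1000).astype(np.float32)); 
    print(nm,len(p),'mean',p.mean(0).round(4),'rect',np.round(c,1),np.round(sz,1),round(a,1)); return p
rect(T,(130,215,190,275),.024,.036,'foot'); rect(T,(150,185,210,250),.082,.095,'nut')
rect(T,(295,385,212,268),.024,.036,'rack')
for n,x,y in(('green',317,231),('black',341,238),('brown',365,244),('obj',280,158),('red',407,249),('purple',394,284),('blue',368,285)):
    rect(T,(x-11,x+11,y-11,y+11),.04,.07,n)
rect(S,(445,490,225,262),.08,.095,'nutS'); rect(S,(405,510,235,310),.025,.034,'footS')
rect(S,(200,300,185,250),.025,.034,'rackS'); rect(S,(215,235,188,212),.046,.07,'brownS');
for n,x,y in (('purple',216,175),('blue',241,180),('red',183,189)): rect(S,(x-7,x+7,y-6,y+6),.02,.1,n+'S')
i=cv2.imread('pics/top0.png')
a=cv2.resize(i[200:265,130:210],None,fx=7,fy=7,interpolation=cv2.INTER_CUBIC)
b=cv2.imread('pics/scene0.png')[225:280,440:495]; b=cv2.resize(b,(455,455),interpolation=cv2.INTER_CUBIC)[:400]
c=np.zeros((455,800,3),np.uint8); c[:,:440]=cv2.resize(a,(440,455)) if 0 else a[:455,60:500]; c[:400,440:800]=b[:,:360]
cv2.imwrite('pics/crop1.png',c)
E
```

```text
foot 2596 mean [0.5176 0.198  0.0293] rect [519.5 199.7] [119. 120.] 14.8
nut 229 mean [0.5208 0.1998 0.0874] rect [519.8 199.8] [40.3 34.7] 8.3
rack 1868 mean [ 0.4944 -0.1636  0.0292] rect [ 495.3 -164.2] [170.5  61.2] 75.6
green 93 mean [ 0.507  -0.113   0.0599] rect [ 507.6 -113.2] [20.7 19.7] 38.8
black 87 mean [ 0.4945 -0.1628  0.0596] rect [ 494.8 -162.9] [18.8 20.2] 10.6
brown 95 mean [ 0.4819 -0.2131  0.0604] rect [ 482.2 -213.4] [20.1 21.6] 85.3
obj 57 mean [ 0.6811 -0.0369  0.0439] rect [680.9 -36.7] [18.1 17.4] 46.3
red 98 mean [ 0.4721 -0.3016  0.0547] rect [ 472.5 -302.2] [20.5 20.5] 64.2
purple 101 mean [ 0.3977 -0.2697  0.0539] rect [ 397.7 -270.7] [21.4 20.7] 88.8
blue 93 mean [ 0.3979 -0.2166  0.0543] rect [ 397.8 -217.1] [20.4 18.9] 88.7
nutS 432 mean [0.5233 0.1996 0.0873] rect [519.2 200.2] [38.3 41.1] 34.5
footS 3378 mean [0.5341 0.1988 0.0303] rect [520.2 199.6] [122.1 120.2] 14.8
rackS 1681 mean [ 0.5016 -0.1568  0.0291] rect [ 464.6 -177.4] [216.8 112. ] 74.1
brownS 143 mean [ 0.4853 -0.2108  0.0567] rect [ 482.1 -212.4] [21.4 21.5] 39.3
purpleS 112 mean [ 0.4015 -0.2688  0.05  ] rect [ 398.6 -270.3] [19.4 21.9] 25.4
blueS 120 mean [ 0.4016 -0.2136  0.0502] rect [ 398.4 -215.6] [20.9 20.2] 87.0
redS 124 mean [ 0.4754 -0.3004  0.0511] rect [ 473.3 -302. ] [20.3 21.1] 25.3
```

View pics/crop1.png

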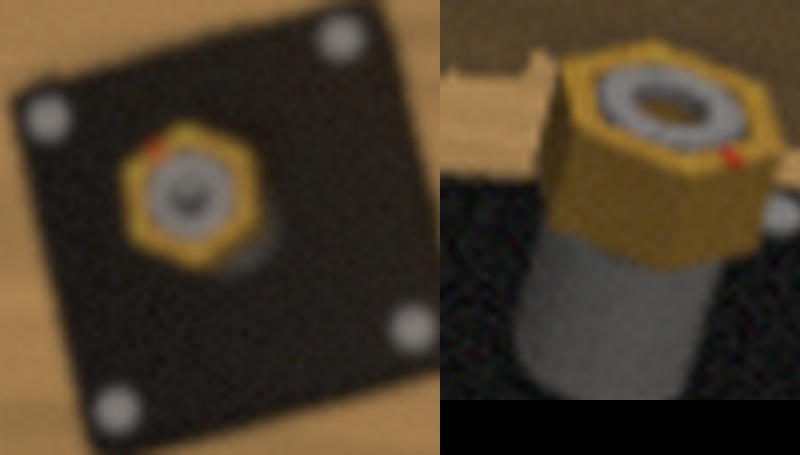

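```bash
python3 - <<'E'
from h import *
from scipy.optimize import minimize
T=np.load('top0.npy'); p=T[205:255,145:190].reshape(-1,3); p=p[(p[:,2]>.083)&(p[:,2]<.095)]
q=p[:,:2]-[.5197,.1998]
# hexagon-support: mean of 6 support distances vs angle -> min at flats
for lo in range(0,60,4):
    a=np.radians(lo+60*np.arange(6)); d=q@np.stack([np.cos(a),np.sin(a)]); print(lo,np.percentile(d,99,axis=0).mean().round(5))
E
python3 -m handwheel '[[0.48,-1,0,-0.12],[0.48,-1,0,-0.12],[0.48,-1,0,-0.12],[0.48,-1,0,-0.12],[0.48,-1,0,-0.12],[0.48,-1,0,-0.12],[0.48,-1,0,-0.12],[0.48,-1,0,-0.12]]' -- -0.2
python3 -m handwheel '[[0.48,-1,0,-0.12],[0.48,-1,0,-0.12],[0.48,-1,0,-0.12],[0.48,-1,0,-0.12],[0.48,-1,0,-0.12],[0.48,-1,0,-0.12],[0.48,-1,0,-0.12],[0.48,-1,0,-0.12]]'
python3 -c "
from h import *
print(np.round(r.observe()['q'],3))"
```

```text
0 0.01829
4 0.01839
8 0.01845
12 0.01839
16 0.01827
20 0.01817
24 0.018
28 0.01781
32 0.01765
36 0.0176
40 0.01766
44 0.0177
48 0.01791
52 0.01808
56 0.01818
time: 0.9
ee_pos: [0.3076, 0.154, 0.2313]
tcp_rot: [0.51, 0.86, 0.0, 0.0]
contact_force: [0.8, 1.1, -0.3]
grip_width: 0.0855
gripper_force: 0.0
[ 0.464 -0.108 -0.376  1.303  0.     1.534]invalid input: not JSON, or not a number
```

```bash

python3 -m handwheel '[[0.48,-1,0,-0.12],[0.48,-1,0,-0.12],[0.48,-1,0,-0.12],[0.48,-1,0,-0.12],[0.48,-1,0,-0.12],[0.48,-1,0,-0.12],[0.48,-1,0,-0.12],[0.48,-1,0,-0.12]]' -0.2
python3 -m handwheel '[[0.26,-0.6,-0.4,0],[0.26,-0.58,-0.4,0],[0,0,-0.5,0],[0,0,-0.5,0],[0,0,-0.5,0],[0,0,-0.2,0],[0,0,0,0],[0,0,0,0]]'
```

```text
time: 1.7
ee_pos: [0.4613, -0.1662, 0.231]
tcp_rot: [0.791, 0.612, -0.0, -0.0]
contact_force: [1.1, 0.9, 0.2]
grip_width: 0.0508
gripper_force: 0.0
time: 2.5
ee_pos: [0.4821, -0.2116, 0.132]
tcp_rot: [0.79, 0.613, 0.0, 0.0]
contact_force: [0.1, 0.1, 1.0]
grip_width: 0.0514
gripper_force: 0.0
```

```bash

python3 -m handwheel '[[0,-0.04,-0.5,0],[0,0,-0.5,0],[0,0,-0.5,0],[0,0,-0.4,0],[0,0,-0.3,0],[0,0,-0.2,0],[0,0,0,0],[0,0,0,0]]'
python3 -m handwheel '[[0,0,0,0],[0,0,0,0],[0,0,0,0],[0,0,0,0],[0,0,0,0],[0,0,0,0],[0,0,0,0],[0,0,0,0]]' 1
```

```text
time: 3.3
ee_pos: [0.4823, -0.2132, 0.036]
tcp_rot: [0.79, 0.613, 0.0, 0.0]
contact_force: [0.0, 1.1, -0.2]
grip_width: 0.0511
gripper_force: 0.0
time: 4.1
ee_pos: [0.4822, -0.2132, 0.0358]
tcp_rot: [0.79, 0.613, 0.0, 0.0]
contact_force: [-1.0, -0.1, 6.5]
grip_width: 0.0201
gripper_force: 58.4
```

```bash

python3 -m handwheel '[[0,0,0.1,0],[0,0,0.3,0],[0,0,0.5,0],[0,0,0.5,0],[0,0,0.5,0],[0,0,0.5,0],[0,0,0.5,0],[0,0,0.3,0]]'
python3 -m handwheel '[[0.06,0.65,0,0.154],[0.06,0.65,0,0.154],[0.06,0.65,0,0.154],[0.06,0.65,0,0.154],[0.06,0.65,0,0.154],[0.06,0.65,0,0.154],[0.06,0.65,0,0.154],[0.06,0.65,0,0.154]]'
python3 -m handwheel '[[0.06,0.65,0,0.154],[0.06,0.65,0,0.154],[0.06,0.65,0,0.154],[0.06,0.65,0,0.154],[0.06,0.65,0,0.154],[0.06,0.65,0,0.154],[0.06,0.65,0,0.154],[0.06,0.58,0,0.154]]'
python3 -m handwheel '[[0,0,0,0],[0,0,0,0],[0,0,0,0],[0,0,0,0],[0,0,0,0],[0,0,0,0],[0,0,0,0],[0,0,0,0]]'
python3 - <<'E'
from h import *
s=snap('scene'); save(s,'scene1.png'); P=pts(s); np.save('scene1.npy',P)
t=snap('top'); save(t,'top1.png'); np.save('top1.npy',pts(t))
a=cv2.resize(s['img'][130:300,400:560,::-1],None,fx=3.5,fy=3.5,interpolation=cv2.INTER_CUBIC); cv2.imwrite('pics/c2.png',a)
E
```

```text
time: 4.9
ee_pos: [0.4823, -0.2133, 0.1656]
tcp_rot: [0.79, 0.613, 0.0, 0.001]
contact_force: [0.8, -0.7, -0.6]
grip_width: 0.0199
gripper_force: 58.6
time: 5.7
ee_pos: [0.5009, -0.004, 0.1636]
tcp_rot: [0.412, 0.911, -0.0, 0.0]
contact_force: [0.8, -1.0, 0.4]
grip_width: 0.0198
gripper_force: 58.5
time: 6.5
ee_pos: [0.5201, 0.2013, 0.1636]
tcp_rot: [-0.06, 0.998, 0.0, -0.0]
contact_force: [0.0, 0.2, 0.2]
grip_width: 0.0199
gripper_force: 58.6
time: 7.3
ee_pos: [0.5203, 0.2, 0.1633]
tcp_rot: [-0.057, 0.998, -0.0, 0.0]
contact_force: [-0.4, 1.0, -0.5]
grip_width: 0.0202
gripper_force: 58.6
```

View pics/c2.png

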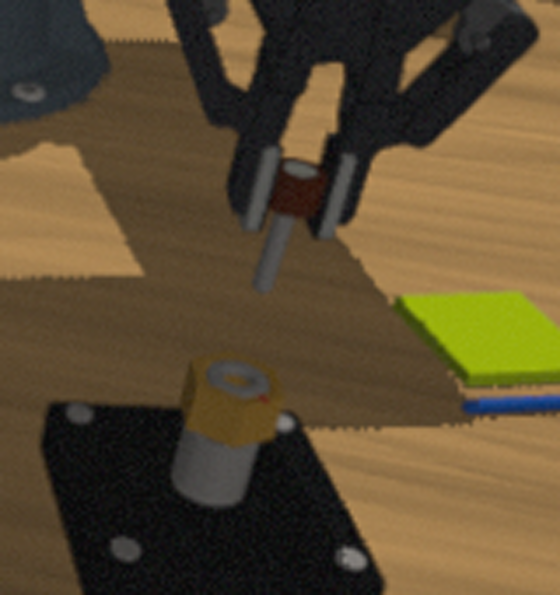

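The pin hangs from the fingers above the nut, its tip at crop (263,288) and the head at (298,188). The lean looks like perspective, so I'll measure it.

```bash
python3 - <<'E'
from h import *
P=np.load('scene1.npy'); s=cv2.imread('pics/scene1.png')
sub=P[180:216,470:490].reshape(-1,3)
m=(abs(sub[:,0]-.52)<.012)&(abs(sub[:,1]-.2)<.0098)
p=sub[m]; c=np.array([1.10356,.0993])
d=np.array([.52,.2])-c; d/=np.linalg.norm(d); lat=np.array([-d[1],d[0]])
for z in np.arange(.128,.20,.005):
    k=p[(p[:,2]>=z)&(p[:,2]<z+.005)]
    if len(k)>3:
        l=(k[:,:2]-[.5197,.1998])@lat; f=(k[:,:2]-[.5197,.1998])@d
        print(round(z,3),len(k),'lat mid',((l.max()+l.min())/2).round(4),'width',np.ptp(l).round(4),'front',np.percentile(f,10).round(4),k[:,2].max().round(3))
print('lat',lat,'d',d)
# nut in same frame
q=P[225:262,445:490].reshape(-1,3); q=q[(q[:,2]>.085)&(q[:,2]<.095)]
c,sz,a=cv2.minAreaRect((q[:,:2]*1000).astype(np.float32)); print(c,sz,len(q))
E
```

```text
0.133 14 lat mid 0.0004 width 0.0075 front -0.0064 0.138
0.138 19 lat mid -0.0 width 0.008 front -0.0066 0.142
0.143 19 lat mid 0.0001 width 0.0074 front -0.0068 0.148
0.148 23 lat mid -0.0004 width 0.0079 front -0.0059 0.153
0.153 18 lat mid -0.0003 width 0.0073 front -0.0062 0.158
0.158 22 lat mid -0.0007 width 0.0079 front -0.0057 0.163
0.163 30 lat mid -0.0012 width 0.0179 front -0.0067 0.168
0.168 10 lat mid -0.0021 width 0.0169 front -0.013 0.172
0.173 37 lat mid -0.0017 width 0.0163 front -0.012 0.178
0.178 35 lat mid -0.0009 width 0.0162 front -0.0121 0.183
0.183 29 lat mid -0.0011 width 0.0137 front -0.0125 0.188
0.188 22 lat mid 0.0001 width 0.014 front -0.0118 0.19
lat [-0.17004829 -0.98543573] d [-0.98543573  0.17004829]
(519.6363525390625, 200.41311645507812) (39.59717559814453, 37.03669738769531) 339
```

```bash

python3 -m handwheel '[[-0.02,0,-0.2,0],[0,0,-0.25,0],[0,0,-0.25,0],[0,0,-0.2,0],[0,0,-0.1,0],[0,0,-0.1,0],[0,0,0,0],[0,0,0,0]]'
python3 -m handwheel '[[0,0,-0.06,0],[0,0,-0.06,0],[0,0,-0.06,0],[0,0,-0.06,0],[0,0,-0.06,0],[0,0,-0.06,0],[0,0,0,0],[0,0,0,0]]'
python3 -c "
from h import *
o=r.observe();print(np.round(o['ft_torque'],3),np.round(o['contact_force'],2))"
```

```text
time: 8.2
ee_pos: [0.5196, 0.2002, 0.1195]
tcp_rot: [-0.057, 0.998, 0.0, 0.0]
contact_force: [0.7, -0.9, 0.2]
grip_width: 0.0199
gripper_force: 58.6
time: 9.0
ee_pos: [0.5194, 0.2001, 0.1049]
tcp_rot: [-0.057, 0.998, -0.0, -0.0]
contact_force: [0.5, 1.0, 0.1]
grip_width: 0.02
gripper_force: 58.6
[ 0.017 -0.012 -0.015] [0.46 0.95 0.07]
```

```bash

python3 -m handwheel '[[0,0,-0.025,0],[0,0,-0.025,0],[0,0,-0.025,0],[0,0,-0.025,0],[0,0,-0.025,0],[0,0,0,0],[0,0,0,0],[0,0,0,0]]'
```

```text
time: 9.8
ee_pos: [0.5194, 0.2002, 0.0999]
tcp_rot: [-0.057, 0.998, 0.0, -0.0]
contact_force: [-0.8, 0.6, 0.0]
grip_width: 0.0198
gripper_force: 58.6
```

```bash

python3 -m handwheel '[[0,0,-0.02,0],[0,0,-0.02,0],[0,0,-0.02,0],[0,0,-0.02,0],[0,0,0,0],[0,0,0,0],[0,0,0,0],[0,0,0,0]]'
```

```text
time: 10.6
ee_pos: [0.5193, 0.2002, 0.0965]
tcp_rot: [-0.057, 0.998, 0.0, -0.0]
contact_force: [-2.8, 3.4, -1.8]
grip_width: 0.02
gripper_force: 58.8
```

```bash

python3 -m handwheel '[[-0.008,0.008,-0.0,0],[0,0,-0.02,0],[0,0,-0.02,0],[0,0,-0.02,0],[0,0,0,0],[0,0,0,0],[0,0,0,0],[0,0,0,0]]'
```

```text
time: 11.4
ee_pos: [0.5191, 0.2004, 0.0943]
tcp_rot: [-0.057, 0.998, -0.0, -0.0]
contact_force: [-3.2, 2.3, -0.1]
grip_width: 0.0202
gripper_force: 58.9
```

```bash

python3 -m handwheel '[[-0.008,0.004,-0.0,0],[0,0,-0.02,0],[0,0,-0.02,0],[0,0,0,0],[0,0,0,0],[0,0,0,0],[0,0,0,0],[0,0,0,0]]'
python3 -m handwheel '[[0,0,-0.01,0],[0,0,-0.01,0],[0,0,0,0],[0,0,0,0],[0,0,0,0],[0,0,0,0],[0,0,0,0],[0,0,0,0]]'
```

```text
time: 12.2
ee_pos: [0.5188, 0.2006, 0.0927]
tcp_rot: [-0.057, 0.998, -0.0, -0.0]
contact_force: [-0.9, 2.0, -0.6]
grip_width: 0.02
gripper_force: 58.9
time: 13.0
ee_pos: [0.5189, 0.2006, 0.092]
tcp_rot: [-0.057, 0.998, 0.0, 0.0]
contact_force: [-1.5, 1.2, 3.7]
grip_width: 0.0202
gripper_force: 59.3
```

```bash

python3 -m handwheel '[[0,0,-0.01,0],[0,0,0,0],[0,0,0,0],[0,0,0,0],[0,0,0,0],[0,0,0,0],[0,0,0,0],[0,0,0,0]]'
```

```text
time: 13.8
ee_pos: [0.5191, 0.2007, 0.0918]
tcp_rot: [-0.057, 0.998, 0.0, 0.0]
contact_force: [-1.6, 0.6, 7.0]
grip_width: 0.0203
gripper_force: 59.7
```

```bash

python3 -m handwheel '[[0,0,0,0],[0,0,0,0],[0,0,0,0],[0,0,0,0],[0,0,0,0],[0,0,0,0],[0,0,0,0],[0,0,0,0]]' -0.3
python3 - <<'E'
from h import *
s=snap('scene'); save(s,'scene3.png'); np.save('scene3.npy',pts(s))
cv2.imwrite('pics/c3.png',cv2.resize(s['img'][170:290,420:540,::-1],None,fx=4.5,fy=4.5,interpolation=cv2.INTER_CUBIC))
E
```

```text
time: 14.6
ee_pos: [0.5188, 0.2006, 0.0915]
tcp_rot: [-0.057, 0.998, -0.0, -0.0]
contact_force: [1.1, 0.1, 1.0]
grip_width: 0.0555
gripper_force: 0.0
```

View pics/c3.png

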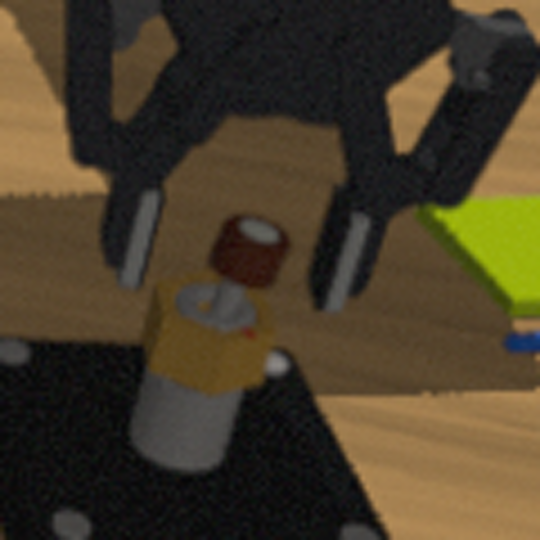

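The sample stands loose in the collet with its head at crop (250,248), the pin visible at (228,295) and the fingers clear. I'll check its height and lean.

```bash
python3 - <<'E'
from h import *
P=np.load('scene3.npy'); 
q=P[205:240,460:490].reshape(-1,3); q=q[(abs(q[:,0]-.52)<.03)&(abs(q[:,1]-.2)<.0175)]
for z0,z1 in((.090,.1),(.1,.104),(.104,.108),(.108,.112),(.112,.116),(.116,.125)):
    k=q[(q[:,2]>z0)&(q[:,2]<z1)]
    if len(k)>3:
        c,sz,a=cv2.minAreaRect((k[:,:2]*1000).astype(np.float32)); print(z0,len(k),k.min(0).round(4),k.max(0).round(4),np.round(c,1),np.round(sz,1))
E
```

```text
0.09 54 [0.5084 0.1889 0.09  ] [0.5294 0.2118 0.0996] [521.7 198.1] [21.  19.2]
0.104 40 [0.5163 0.1951 0.1041] [0.5292 0.216  0.1079] [523.6 204.6] [21.1 11.3]
0.108 36 [0.5164 0.1957 0.1081] [0.5287 0.2168 0.1118] [522.9 205.7] [21.2 11.1]
0.112 44 [0.5086 0.1961 0.112 ] [0.5289 0.2157 0.116 ] [520.7 207.7] [14.5 22.2]
0.116 89 [0.507  0.1961 0.116 ] [0.5278 0.2157 0.1193] [517.5 206.3] [19.5 20.5]
```

```bash

python3 -m handwheel '[[0.025,-0.012,0,-0.167],[0,0,0,-0.167],[0,0,0,-0.167],[0,0,0,-0.167],[0,0,0,-0.167],[0,0,0,-0.167],[0,0,0,-0.167],[0,0,0,-0.167]]'
python3 -m handwheel '[[0,0,-0.1,0],[0,0,-0.2,0],[0,0,-0.2,0],[0,0,-0.2,0],[0,0,-0.12,0],[0,0,0,0],[0,0,0,0],[0,0,0,0]]'
python3 -m handwheel '[[0,0,0,0],[0,0,0,0],[0,0,0,0],[0,0,0,0],[0,0,0,0],[0,0,0,0],[0,0,0,0],[0,0,0,0]]' 1
python3 -c "
from h import *
o=r.observe();print(np.round(o['ft_torque'],3),np.round(o['q'],3))"
```

```text
time: 15.45
ee_pos: [0.5198, 0.2001, 0.0915]
tcp_rot: [0.453, 0.892, -0.0, -0.0]
contact_force: [0.4, 1.4, -0.5]
grip_width: 0.0558
gripper_force: 0.0
time: 16.25
ee_pos: [0.52, 0.2002, 0.059]
tcp_rot: [0.451, 0.893, 0.0, 0.0]
contact_force: [0.6, 0.4, 0.6]
grip_width: 0.0555
gripper_force: 0.0
time: 17.05
ee_pos: [0.5191, 0.1995, 0.0593]
tcp_rot: [0.45, 0.893, -0.001, -0.0]
contact_force: [-8.0, -5.4, 13.8]
grip_width: 0.0346
gripper_force: 60.0
[-1.29   1.866  0.464] [ 3.670e-01  4.190e-01 -1.980e-01  9.560e-01 -1.000e-03  1.302e+00]
```

```bash
cat > ob.py <<'E'
from h import *
o=r.observe();y=np.degrees(2*np.arctan2(o['tcp_rot'][1],o['tcp_rot'][0]))-90
print('>>> Mz',np.round(o['ft_torque'],3),'yaw',y.round(2),'q6',np.round(o['q'][5],3),'t',o['time'])
E
python3 -m handwheel '[[-0.02,-0.015,0,-0.02],[0,0,0,-0.02],[0,0,0,-0.02],[0,0,0,-0.02],[0,0,0,-0.02],[0,0,0,-0.02],[0,0,0,-0.02],[0,0,0,-0.02]]'; python3 ob.py
python3 -m handwheel '[[0,0,0,-0.02],[0,0,0,-0.02],[0,0,0,-0.02],[0,0,0,-0.02],[0,0,0,-0.02],[0,0,0,-0.02],[0,0,0,-0.02],[0,0,0,-0.02]]'; python3 ob.py
```

```text
time: 17.85
ee_pos: [0.519, 0.1995, 0.0593]
tcp_rot: [0.506, 0.863, 0.0, 0.0]
contact_force: [-2.6, -1.8, 9.2]
grip_width: 0.0349
gripper_force: 59.9
>>> Mz [-0.556  0.937  0.532] yaw 29.23 q6 1.428 t 17.85
time: 18.65
ee_pos: [0.5189, 0.1994, 0.0593]
tcp_rot: [0.559, 0.829, 0.0, 0.0]
contact_force: [-4.0, -2.9, 8.5]
grip_width: 0.0351
gripper_force: 59.9
>>> Mz [-0.512  1.086  0.596] yaw 22.03 q6 1.553 t 18.65
```

```bash

for i in 1; do python3 -m handwheel '[[0,0,0,-0.02],[0,0,0,-0.02],[0,0,0,-0.02],[0,0,0,-0.02],[0,0,0,-0.02],[0,0,0,-0.02],[0,0,0,-0.02],[0,0,0,-0.02]]'|grep -E "force|width"; python3 ob.py;done
python3 -m handwheel '[[0,0,0,-0.02],[0,0,0,-0.02],[0,0,0,-0.02],[0,0,0,-0.02],[0,0,0,-0.02],[0,0,0,-0.02],[0,0,0,-0.02],[0,0,0,-0.02]]'|grep -E "force|width"; python3 ob.py
```

```text
contact_force: [-4.3, -2.5, 9.4]
grip_width: 0.0354
gripper_force: 60.0
>>> Mz [-0.532  1.116  0.514] yaw 14.83 q6 1.679 t 19.45
contact_force: [-4.3, -3.5, 9.7]
grip_width: 0.0351
gripper_force: 60.0
>>> Mz [-0.539  1.231  0.54 ] yaw 7.63 q6 1.805 t 20.25
```

```bash

python3 -m handwheel '[[0,0,0,-0.02],[0,0,0,-0.02],[0,0,0,-0.02],[0,0,0,-0.02],[0,0,0,-0.02],[0,0,0,-0.02],[0,0,0,-0.02],[0,0,0,-0.02]]'|grep -E "force|width"; python3 ob.py
python3 -m handwheel '[[0,0,0,-0.02],[0,0,0,-0.02],[0,0,0,-0.02],[0,0,0,-0.02],[0,0,0,-0.02],[0,0,0,-0.02],[0,0,0,-0.02],[0,0,0,-0.02]]'|grep -E "force|width"; python3 ob.py
```

```text
contact_force: [-6.6, -2.0, 9.7]
grip_width: 0.0354
gripper_force: 60.1
>>> Mz [-0.501  1.319  0.598] yaw 0.43 q6 1.93 t 21.05
contact_force: [-5.9, -2.4, 10.4]
grip_width: 0.035
gripper_force: 60.1
>>> Mz [-0.469  1.42   0.556] yaw -6.77 q6 2.056 t 21.85
```

```bash

python3 -m handwheel '[[0,0,0,-0.02],[0,0,0,-0.02],[0,0,0,-0.02],[0,0,0,-0.02],[0,0,0,-0.02],[0,0,0,-0.02],[0,0,0,-0.02],[0,0,0,-0.02]]'|grep -E "force|width"; python3 ob.py
python3 -m handwheel '[[0,0,0,-0.02],[0,0,0,-0.02],[0,0,0,-0.02],[0,0,0,-0.02],[0,0,0,-0.02],[0,0,0,-0.02],[0,0,0,-0.02],[0,0,0,-0.02]]'|grep -E "force|width"; python3 ob.py
```

```text
contact_force: [-6.5, -2.5, 11.3]
grip_width: 0.035
gripper_force: 60.2
>>> Mz [-0.457  1.487  0.607] yaw -13.97 q6 2.182 t 22.65
contact_force: [-6.9, -2.4, 10.8]
grip_width: 0.0353
gripper_force: 60.3
>>> Mz [-0.31   1.562  0.545] yaw -21.16 q6 2.307 t 23.45
```

```bash

python3 -m handwheel '[[0,0,0,-0.02],[0,0,0,-0.02],[0,0,0,-0.02],[0,0,0,-0.02],[0,0,0,-0.02],[0,0,0,-0.02],[0,0,0,-0.02],[0,0,0,-0.02]]'|grep -E "force|width"; python3 ob.py
python3 -m handwheel '[[0,0,0,-0.02],[0,0,0,-0.02],[0,0,0,-0.02],[0,0,0,-0.02],[0,0,0,-0.02],[0,0,0,-0.02],[0,0,0,-0.02],[0,0,0,-0.02]]'|grep -E "force|width"; python3 ob.py
```

```text
contact_force: [-8.1, -2.8, 11.5]
grip_width: 0.035
gripper_force: 60.4
>>> Mz [-0.286  1.613  0.604] yaw -28.36 q6 2.433 t 24.25
contact_force: [-7.4, -1.9, 12.3]
grip_width: 0.035
gripper_force: 60.5
>>> Mz [-0.197  1.746  0.676] yaw -35.56 q6 2.559 t 25.05
```

```bash

python3 -m handwheel '[[0,0,0,-0.02],[0,0,0,-0.02],[0,0,0,-0.02],[0,0,0,-0.02],[0,0,0,0],[0,0,0,0],[0,0,0,0],[0,0,0,0]]'|grep -E "force|width"; python3 ob.py
python3 - <<'E'
from h import *
s=snap('scene'); P=pts(s)
cv2.imwrite('pics/c4.png',cv2.resize(s['img'][170:290,420:540,::-1],None,fx=4.5,fy=4.5,interpolation=cv2.INTER_CUBIC))
q=P[200:245,455:495].reshape(-1,3); q=q[(abs(q[:,0]-.52)<.03)&(abs(q[:,1]-.2)<.03)]
for z0,z1 in((.104,.112),(.1165,.122)):
    k=q[(q[:,2]>z0)&(q[:,2]<z1)]; c,sz,a=cv2.minAreaRect((k[:,:2]*1000).astype(np.float32)); print(z0,len(k),np.round(c,1),np.round(sz,1),k[:,2].max())
E
```

```text
contact_force: [-8.2, -1.9, 12.3]
grip_width: 0.0352
gripper_force: 60.2
>>> Mz [-0.11   1.756  0.413] yaw -39.13 q6 2.621 t 25.85
0.104 127 [521.1 207.2] [16.8 69.7] 0.11187672750357347
0.1165 60 [525.7 200.8] [20.1 50.5] 0.12199600597071197
```

View pics/c4.png

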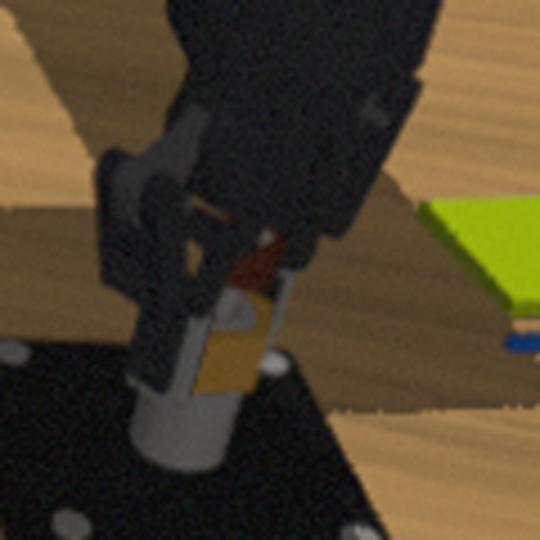

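The fingers hide much of the head, visible only at (262,258), so the lean is unclear. I'll let go of the nut and rise for a proper look, turning to the next flats on the way.

```bash

python3 -m handwheel '[[0,0,0,0],[0,0,0,0],[0,0,0,0],[0.015,0.012,0.1,0],[0,0,0.2,0],[0,0,0.2,0],[0,0,0.2,0],[0,0,0.12,0]]' -0.3
python3 -m handwheel '[[0,0,0,0.167],[0,0,0,0.167],[0,0,0,0.167],[0,0,0,0.167],[0,0,0,0.167],[0,0,0,0.167],[0,0,0,0.167],[0,0,0,0.167]]'
python3 - <<'E'
from h import *
s=snap('scene'); P=pts(s)
cv2.imwrite('pics/c5.png',cv2.resize(s['img'][170:290,420:540,::-1],None,fx=4.5,fy=4.5,interpolation=cv2.INTER_CUBIC))
q=P[205:240,460:490].reshape(-1,3); q=q[(abs(q[:,0]-.52)<.02)&(abs(q[:,1]-.2)<.02)]
for z0,z1 in((.104,.108),(.108,.112),(.112,.116),(.1165,.122)):
    k=q[(q[:,2]>z0)&(q[:,2]<z1)]; c,sz,a=cv2.minAreaRect((k[:,:2]*1000).astype(np.float32)); print(z0,len(k),np.round(c,1),np.round(sz,1),k.min(0).round(4),k.max(0).round(4))
E
```

```text
time: 26.7
ee_pos: [0.52, 0.2002, 0.0927]
tcp_rot: [0.903, 0.429, 0.001, 0.0]
contact_force: [0.2, 0.7, 0.2]
grip_width: 0.0556
gripper_force: 0.0
time: 27.5
ee_pos: [0.5197, 0.2, 0.0918]
tcp_rot: [0.564, 0.825, 0.0, 0.0]
contact_force: [-0.6, 1.1, 0.7]
grip_width: 0.0554
gripper_force: 0.0
0.104 22 [524.8 197.5] [15.2  4.3] [0.5184 0.1926 0.1041] [0.5304 0.2036 0.1079]
0.108 26 [525.5 196.8] [15.7  5.3] [0.5179 0.1935 0.1083] [0.5302 0.2036 0.1119]
0.112 20 [524.6 196.5] [15.5  5.7] [0.5168 0.1936 0.1125] [0.53   0.2034 0.116 ]
0.1165 60 [518.7 200.8] [12.7 21.3] [0.509  0.1939 0.1166] [0.5301 0.2073 0.119 ]
```

View pics/c5.png

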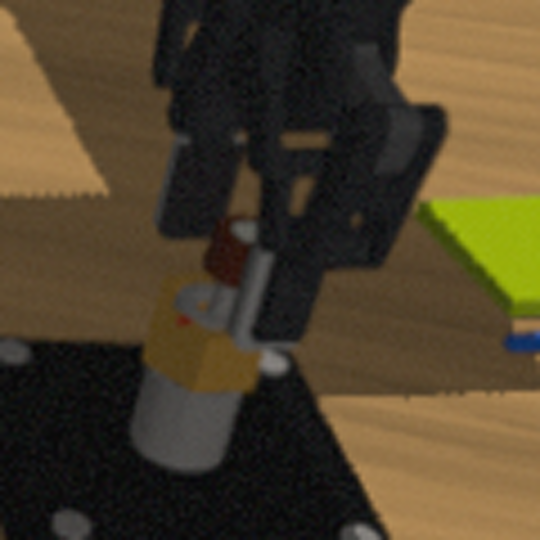

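```bash

python3 -m handwheel '[[-0.018,-0.012,-0.1,0],[0,0,-0.2,0],[0,0,-0.2,0],[0,0,-0.2,0],[0,0,-0.12,0],[0,0,0,0],[0,0,0,0],[0,0,0,0]]'|grep -E "force|pos"
python3 -m handwheel '[[0,0,0,0],[0,0,0,0],[0,0,0,0],[0,0,0,0],[0,0,0,0],[0,0,0,0],[0,0,0,0],[0,0,0,0]]' 1 |grep -E "force|pos"; python3 ob.py
python3 -m handwheel '[[0,0,0,0],[0,0,0,0],[0,0,0,-0.02],[0,0,0,-0.02],[0,0,0,-0.02],[0,0,0,-0.02],[0,0,0,-0.02],[0,0,0,-0.02]]'|grep -E "force|width"; python3 ob.py
```

```text
ee_pos: [0.5191, 0.1996, 0.059]
contact_force: [-0.1, 0.6, -0.8]
gripper_force: 0.0
ee_pos: [0.5189, 0.1995, 0.0592]
contact_force: [-3.4, -1.3, 6.1]
gripper_force: 59.5
>>> Mz [-0.3    0.586  0.393] yaw 20.97 q6 1.572 t 29.15
contact_force: [-3.3, -2.1, 7.6]
grip_width: 0.0359
gripper_force: 60.0
>>> Mz [-0.333  0.627  0.822] yaw 15.56 q6 1.666 t 29.95
```

```bash

python3 -m handwheel '[[0,0,0,0],[0,0,0,0],[0,0,0,0],[0,0,0,0],[0,0,0,0],[0,0,0,0],[0,0,0,-0.02],[0,0,0,-0.02]]'|grep -E "force|width"; python3 ob.py
python3 -m handwheel '[[0,0,0,0],[0,0,0,0],[0,0,0,0],[0,0,0,0],[0,0,0.1,0],[0,0,0.3,0],[0,0,0.4,0],[0,0,0.5,0]]' -0.3
python3 -m handwheel '[[0,0,0.8,0],[0,0,1,0],[0,0,1,0],[0,0,0.8,0],[0,-0.8,0,0],[0,-1,0,0],[0,-1,0,0],[0,-0.8,0,0]]'
python3 - <<'E'
from h import *
s=snap('scene'); P=pts(s)
cv2.imwrite('pics/c6.png',cv2.resize(s['img'][170:290,420:540,::-1],None,fx=4.5,fy=4.5,interpolation=cv2.INTER_CUBIC))
q=P[205:245,455:495].reshape(-1,3); q=q[(abs(q[:,0]-.52)<.02)&(abs(q[:,1]-.2)<.02)]
for z0,z1 in((.104,.108),(.108,.112),(.112,.116),(.1165,.122)):
    k=q[(q[:,2]>z0)&(q[:,2]<z1)]; c,sz,a=cv2.minAreaRect((k[:,:2]*1000).astype(np.float32)); print(z0,len(k),np.round(c,1),np.round(sz,1),k.min(0).round(4),k.max(0).round(4))
E
```

```text
contact_force: [-2.6, -1.3, 7.0]
grip_width: 0.0352
gripper_force: 60.0
>>> Mz [-0.33   0.644  0.787] yaw 13.76 q6 1.698 t 30.75
time: 31.55
ee_pos: [0.5187, 0.1995, 0.1118]
tcp_rot: [0.617, 0.787, -0.0, -0.0]
contact_force: [0.7, 0.2, -0.1]
grip_width: 0.0552
gripper_force: 0.0
time: 32.35
ee_pos: [0.5186, 0.0537, 0.2559]
tcp_rot: [0.617, 0.787, 0.0, 0.0]
contact_force: [0.2, 0.7, 0.1]
grip_width: 0.0557
gripper_force: 0.0
0.104 35 [524.1 201.5] [21.3 11.2] [0.5157 0.1925 0.1042] [0.53   0.2133 0.1076]
0.108 38 [524.7 202.6] [21.1 10.7] [0.5176 0.1932 0.1081] [0.5307 0.214  0.112 ]
0.112 40 [523.8 203.7] [21.1 13. ] [0.5168 0.1933 0.112 ] [0.5305 0.2143 0.116 ]
0.1165 89 [520.4 204.1] [18.7 19.5] [0.5102 0.1938 0.1166] [0.5297 0.2138 0.1194]
```

View pics/c6.png

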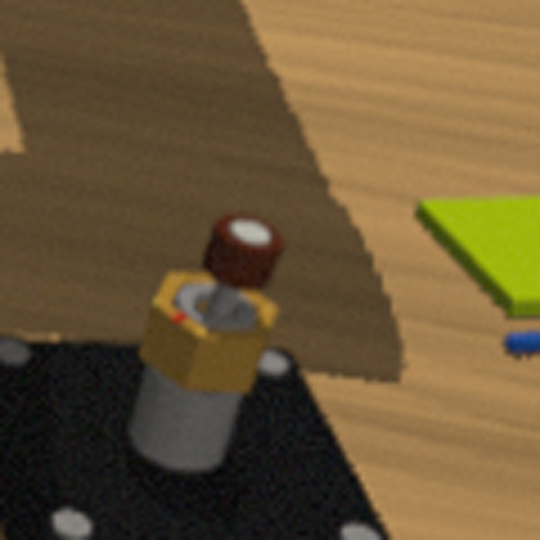

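The picture shows the sample clamped at crop (243,250), with the robot clear. The lean is about 0.07 rad, inside the 0.12 limit. Torque rose about 0.25 N m over the free level, which is roughly 60 N of grip.

```bash
python3 -c "
from h import *
print(r.hand_in())"
```

```text
the job is handed in; nothing more can be done
None
```

The job is handed in, with no verdict returned: the brown sample is clamped in the collet with the pin seated, an estimated grip of about 60 N and a lean of about 0.07 rad; the arm is clear, and I didn't re-measure the other samples or the objective at the end.

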